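Comb the honey sampling rods into the grooves of their tray

TASK

The wooden sampling rods lie askew in the grooved white tray. Take the wide rake by its handle, comb it through the tray from the open end towards the end wall so that both rods settle in the grooves, parallel to them, without touching the rods with the gripper. Then stand the rake upright on its tines on the table, clear of the tray.

Things in the scene. Friction and masses are not known exactly. Their poses are not given: they have to be found in the camera images.
- tray: Fixed white tray, 260 (x) x 176 (y) mm; origin: centre of underside. x runs from the open end (-130, no wall) to the end wall (inner face x 122). Flat deck 23 mm high from x -130 to -6, then 4 grooves along y, 22 wide, 15 deep (floor 8 high), centred at x 5, 35, 65, 95, ridge tops 23 high. Side and end walls 40 high; side walls' inner faces y +-80. All in mm above the table.
- rake: Loose wide wooden rake, 0.2 kg, standing on its tines (a 60 mm wide one is a bystander). Origin: centre of tine tips, z up. Two rows of steel tines along y at x +-18 mm, 140 mm wide, 6 mm thick; back 46 x 150 mm, z 40 to 56; handle 24 (x, grip across) x 44 mm, z 56 to 118. Symmetric. Comb along tray x, rows along the grooves, tips about 3 mm above the ridges: rods roll ahead and drop in.
- rod_a: Loose round wooden rod, 14 mm in diameter, 120 mm long, 13 g. Origin: its centre; y is its long axis. Starts 24 to 35 degrees askew to the grooves on the deck or across the ridges, centre 30 mm above the table; in a groove its centre is 15 mm above the table, its top 1 mm below the ridge tops.
- rod_b: A second rod exactly like rod_a, lying askew the other way.
Mind the look-alikes: they are no part of the job. What is shaped like the rod_a but black or purple is not meant.

How it is judged:
By the outcome, as a careful person would: the job done as asked, in the order asked, and still so for the second after the job is handed in, with the robot touching nothing.
It also fails if it takes over 54 s, if anything falls off the work surface, if the arm or the gripper's body presses on something with over 40 N, if the wrist force passes 120 N, or if a joint passes its speed limit or range.

ROBOT

A 7-joint arm with a two-finger parallel gripper is mounted at the origin on the work surface. World frame = base frame: x ahead of the robot, y to its left, z up, the work surface at z = 0. Lengths are in m, angles in rad, forces in N, time in s.
With the tool pointing down it reaches from about 0.4 to 0.85 m from the base axis. Payload 4.5 kg.
Tool frame: the origin (TCP) lies midway between the tips of the shut fingers; the grasp point (between the pads) lies 19 mm behind it; z points along the fingers, y is the line along which they close (so a half turn about z gives the same grasp; the last joint's range is limited). The gripper opens to 88 mm and grips with 3 to 60 N. Pads are 18 mm wide; open, the fingers measure 123 mm over their backs; the gripper's body (75 mm by 187 mm) begins 45 mm behind the grasp point.
Start: joints at [-1.203, 0.689, -0.195, 1.565, 0.157, 0.902, -0.215], TCP at [0.205, 0.591, 0.239] pointing down, gripper open.
Joint ranges: [-3.01, 3.01], [-0.46, 2.08], [-1.47, 1.51], [0.13, 2.56], [-1, 4.14], [0.04, 2.09], [-2.66, 2.66]. Speed limits (rad/s): [2.57, 2.57, 3.14, 3.14, 3.14, 3.14, 3.14].

INTERFACE

Orientations are given as a unit quaternion [x, y, z, w].
In Python, from plant import * gives the robot as it stands.
- The arm moves only by the tool send_rows, never from a script. Its argument "targets" is a list of rows, each a list of 2 entries, a list of its own where there are three numbers: the shift along the tool's x, y, z in units of 0.3 m (1.0 is 0.3 m), then the turn, a rotation vector about the tool's x, y, z in units of pi rad (1.0 is pi rad). A call has 1 to 12 rows; each row is the pose to reach, as a shift and turn from the pose commanded when the call began, along the tool's axes at that moment, turning the shorter way round; what a row does not reach only later rows make up. A row lasts 1/8 s, in which the tool goes at most 62.5 mm and 10.7 degrees, less where a joint would pass 70% of its speed; a pose out of reach is approached as far as the arm can. A call with a number of a shift or a turn outside -1 to 1 is refused whole. A call with a gripper value outside its range is refused whole. "fingers" is the opening, from 0 (shut) to 1 (fully open), set as the call begins (left out, the last holds). The fingers move at their own pace and stop on an object; "newtons" is the grip in N (left out, the last holds). Time passes only in rows, so rows that repeat a pose let the fingers close. It gives the time, the measured TCP pose, the force, the opening and the grip force at its end, in the units of the state.
- get_state(): the state, without advancing time (a new reading comes with each control period).
- snapshot(name): name is "side" or "top" or "wrist"; returns a dict with "img" (480x640x3 uint8, blue, green, red), "fx", "fy", "cx", "cy" (pixels), "cam_to_world" (4x4, takes a point from camera to world coordinates); the wrist camera has in their place "T_tool_cam" (4x4, takes a point from camera to tool coordinates, whose origin is the TCP and whose axes are the flange's). Camera axes: x right, y down, z forward; pixel columns grow to the right and rows downward; lengths in m; the calibration is good to about 2 mm. The wrist camera is an equidistant fisheye: a pixel r from the principal point sees the ray r / f radians off the axis. A picture is of the moment at which its call begins: read the wrist's pose just before it. There is no depth.
- finish_job(): hands the job in; it is judged then, once.
The state is a dict: "clock": time; "q": joint angles; "qd": joint speeds; "joint_torque": joint torques, N m; "tool_pos": TCP position; "eef_rot": TCP orientation; "contact_force": force on the tool from outside, world axes, zero at the start; "moment": the same for the moment, N m; "opening": opening from 0.0 (shut) to 1.0 (fully open); "finger_force": force on a finger pad.
Only numpy, scipy, OpenCV 4.12 (cv2) and the standard library are available. Lean on these libraries where they do the work, as an engineer would, in place of code of your own. Each camera call takes 0.05 s, during which the arm holds its last target. There are 200 camera calls.

## Working session

There is one attempt and no reset: what is moved stays moved. The work goes in short steps, Python scripts to look and compute and a tool call to move; the robot and the scene stay as the last step left them, time stands still between calls to the robot, and variables do not carry over. Pictures are saved under pics/ and viewed, at most 10 in all, crops included, and the job is handed in when it is done.

Besides the shell and the picture viewer there is one more tool, called after ">>>" as name(argument=value, ...) on one line, values as JSON. send_rows: Moves the arm, as the interface text tells. Its arguments: {"type":"object","properties":{"targets":{"type":"array"},"fingers":{"type":"number"},"newtons":{"type":"number"}},"required":["targets"]}

```bash
mkdir -p pics; ls
python3 - <<'E'
from plant import *
import cv2,json
s=get_state();print({k:s[k] for k in('clock','tool_pos','eef_rot','opening')})
for n in('top','side'):
    d=snapshot(n);cv2.imwrite(f'pics/{n}0.png',d['img'])
    print(n,d['fx'],d['cx'],d['cy'],[[round(float(v),4) for v in r] for r in d['cam_to_world']])
E
```

```text
pics
{'clock': 0.0, 'tool_pos': array([0.20463994, 0.58989061, 0.23790693]), 'eef_rot': array([ 1.66102147e-01,  9.86108134e-01, -9.04316828e-04, -8.45518261e-05]), 'opening': 0.9985281070395488}
top 547.3164138455007 323.1145560954715 236.17276474037837 [[-0.0277, -0.9981, 0.0555, 0.4014], [-0.9994, 0.0289, 0.0214, -0.0727], [-0.0229, -0.0549, -0.9982, 1.1154], [0.0, 0.0, 0.0, 1.0]]
side 581.9555894702357 325.60636859097025 239.86983800562143 [[0.7189, -0.527, 0.4532, -0.1003], [-0.6951, -0.5454, 0.4684, -0.6336], [0.0003, -0.6518, -0.7584, 1.0061], [0.0, 0.0, 0.0, 1.0]]
```

View pics/top0.png

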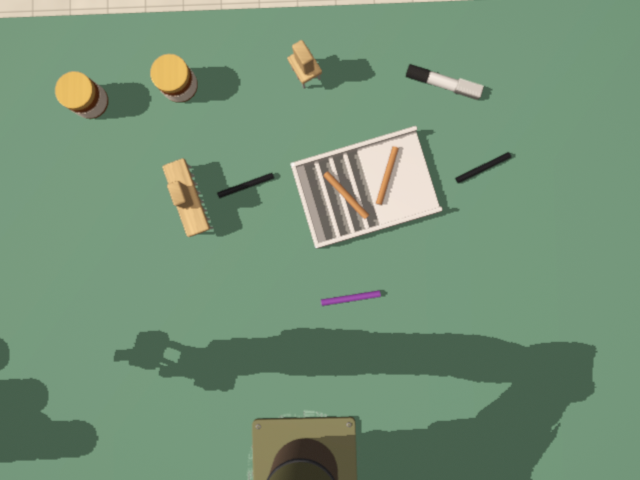

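View pics/side0.png

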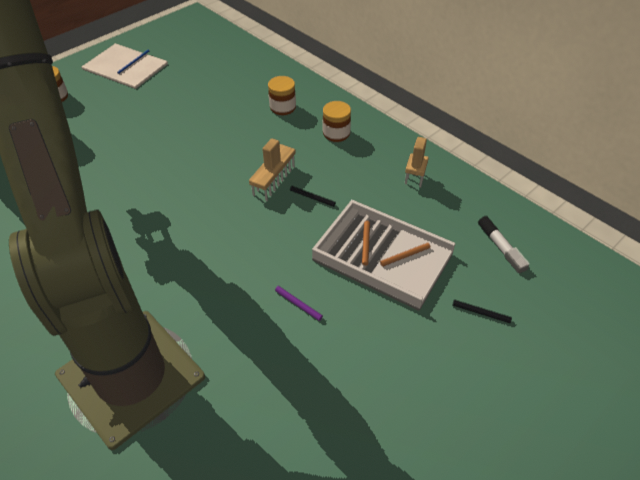

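The top view shows the tray with corners near (293,163), (415,130), (440,210) and (317,245). Its end wall is on the left and the open end on the right. Inside it are two orange-brown rods, at (346,195) across the ridges and (387,175) on the deck.

- **Rake candidates:** the rakes are at (186,197) and (304,64). The one at (186,197) is about 75 px long, roughly 150 mm, so it is the wide rake. The other is the 60 mm bystander.
- **Rod candidates:** the brown rods in the tray are the ones meant. The black rods at (246,185) and (484,167) and the purple one at (351,298) are look-alikes.

I'll confirm this with an enlarged crop.

```bash
cat > h.py <<'E'
import numpy as np,cv2
from plant import *
def ray(d,uv):
    T=np.array(d['cam_to_world']);v=T[:3,:3]@np.array([(uv[0]-d['cx'])/d['fx'],(uv[1]-d['cy'])/d['fy'],1.])
    return T[:3,3],v
def onz(d,uv,z):
    o,v=ray(d,uv);return (o+v*(z-o[2])/v[2])
def proj(d,p):
    T=np.array(d['cam_to_world']);c=T[:3,:3].T@(np.array(p)-T[:3,3]);return c[0]/c[2]*d['fx']+d['cx'],c[1]/c[2]*d['fy']+d['cy']
E
python3 - <<'E'
from h import *
d=snapshot('top');s=snapshot('side');im=d['img']
hsv=cv2.cvtColor(im,cv2.COLOR_BGR2HSV)
a=cv2.resize(im[150:245,150:225],None,fx=4,fy=4,interpolation=cv2.INTER_CUBIC)
b=cv2.resize(im[125:250,285:445],None,fx=3,fy=3,interpolation=cv2.INTER_CUBIC)
o=np.zeros((380,300+480,3),np.uint8);o[:a.shape[0],:300]=a;o[:375,300:780]=b
cv2.imwrite('pics/crop1.png',o)
s4=cv2.resize(s['img'][130:310,240:460],None,fx=3.3,fy=3.3,interpolation=cv2.INTER_CUBIC);cv2.imwrite('pics/crop2.png',s4)
# rods
m=cv2.inRange(hsv,(3,110,60),(18,255,255));m[:125]=0;m[250:]=0;m[:,:285]=0;m[:,445:]=0
for c in cv2.findContours(m,0,2)[0]:
    if cv2.contourArea(c)>100:
        bx=cv2.boxPoints(cv2.minAreaRect(c));P=np.array([onz(d,q,.030)[:2] for q in bx])
        print('rod',bx.mean(0),P.mean(0).round(4),[np.round(P[i+1]-P[i],4) for i in(0,1)])
# tray outline
w=cv2.inRange(hsv,(0,0,110),(30,70,255))|m;w[:120]=0;w[255:]=0;w[:,:285]=0;w[:,450:]=0
w=cv2.morphologyEx(w,cv2.MORPH_OPEN,np.ones((2,2)))
c=max(cv2.findContours(w,0,2)[0],key=cv2.contourArea);h=cv2.convexHull(c)
print('tray',cv2.minAreaRect(h),cv2.approxPolyDP(h,4,True)[:,0].tolist())
k=cv2.inRange(hsv,(8,60,90),(28,255,255))[150:245,150:225]
c=max(cv2.findContours(k,0,2)[0],key=cv2.contourArea)+[150,150]
print('rake',cv2.minAreaRect(c),cv2.approxPolyDP(cv2.convexHull(c),2,True)[:,0].tolist())
E
```

```text
rod [345.69348 194.79318] [ 0.5432 -0.0967] [array([ 0.0091, -0.01  ]), array([-0.0897, -0.0802])]
rod [386.7798  175.23396] [ 0.5798 -0.1798] [array([ 0.1121, -0.0374]), array([-0.0036, -0.0107])]
tray ((366.93121337890625, 187.7398223876953), (89.50743865966797, 132.2941436767578), 73.39302062988281) [[416, 127], [442, 211], [317, 248], [293, 164]]
rake ((184.89385986328125, 197.44923400878906), (76.54862213134766, 26.79201889038086), 70.55996704101562) [[182, 158], [188, 166], [209, 226], [208, 229], [187, 236], [173, 204], [162, 167]]
```

View pics/crop1.png

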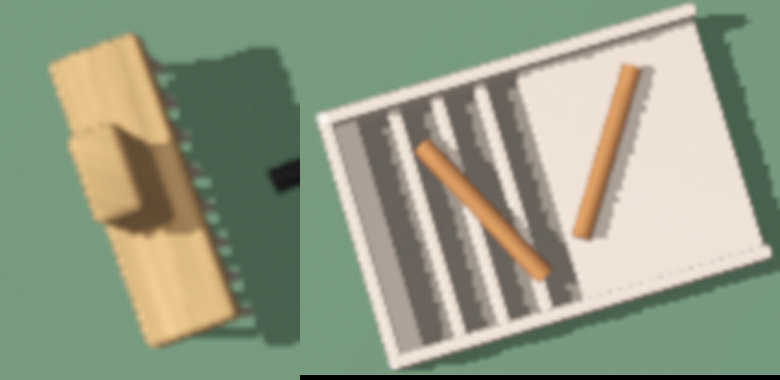

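View pics/crop2.png

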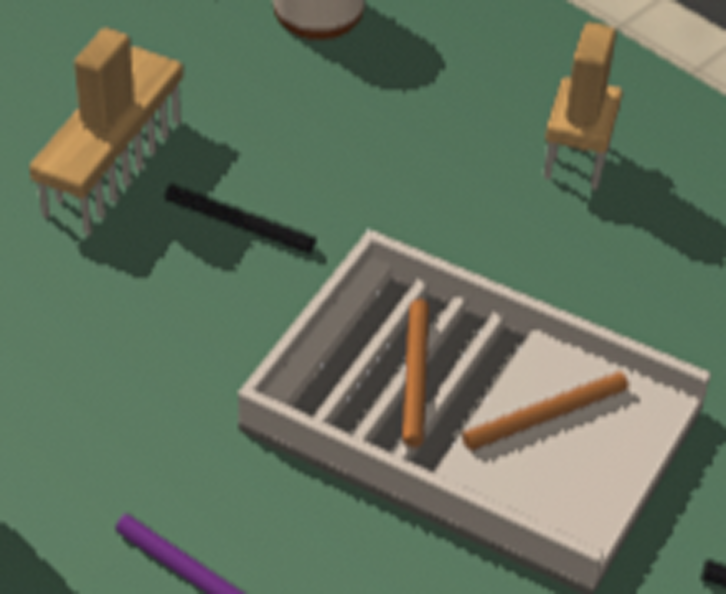

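The crop confirms the targets. The wide rake's back corners are at crop pixels (50,66), (135,34), (236,315) and (153,347), with the handle top around (105,173). The tray's wall-top corners are at (318,116), (695,5), (771,250) and (392,367). Both rods are brown, with rod A across the ridges and rod B on the deck.

Run:
```python
from h import *
d=snapshot('top');s=snapshot('side')
f=lambda l,sc,ox,oy:[((u+.5)/sc-.5+ox,(v+.5)/sc-.5+oy) for u,v in l]
def rep(n,l,z,dd):
    P=np.array([onz(dd,q,z)[:2] for q in l]);c=P.mean(0)
    e=[P[(i+1)%4]-P[i] for i in range(4)]
    print(n,c.round(4),[(round(float(np.hypot(*v)),4),round(float(np.degrees(np.arctan2(v[1],v[0])))%180,1)) for v in e])
rep('rake back',f([(50,66),(135,34),(236,315),(153,347)],4,150,150),.056,d)
rep('handle',f([(70,140),(113,124),(141,206),(101,222)],4,150,150),.118,d)
rep('tray',f([(18,116),(395,5),(471,250),(92,367)],3,285,125),.040,d)
# side crop 3.3 offset (240,130)
rep('tray side',f([(370,232),(708,376),(601,560),(243,393)],3.3,240,130),.040,s)
rep('rake side',f([(32,163),(110,92),(183,68),(87,189)],3.3,240,130),.056,s)
rep('handle side',f([(77,58),(102,30),(131,37),(106,68)],3.3,240,130),.118,s)
from scipy.spatial.transform import Rotation as R
st=get_state();print(R.from_quat(st['eef_rot']).as_matrix().round(3).tolist(),st['tool_pos'])
```

```text
rake back [0.5447 0.2173] [(0.0447, 109.0), (0.1478, 18.8), (0.0434, 109.4), (0.1481, 19.3)]
handle [0.5447 0.2174] [(0.0212, 108.8), (0.0404, 18.0), (0.0199, 110.2), (0.0409, 19.9)]
tray [ 0.558 -0.137] [(0.2597, 104.7), (0.1697, 14.9), (0.2597, 105.5), (0.1733, 14.9)]
tray side [ 0.5559 -0.1379] [(0.2563, 104.7), (0.1707, 15.5), (0.2569, 104.9), (0.1717, 15.3)]
rake side [0.5317 0.2082] [(0.0921, 12.0), (0.0598, 162.9), (0.1448, 20.0), (0.0491, 103.1)]
handle side [0.5441 0.216 ] [(0.0345, 18.8), (0.0226, 115.9), (0.0372, 20.8), (0.0237, 109.1)]
[[-0.945, 0.328, -0.0], [0.328, 0.945, -0.001], [-0.0, -0.001, -1.0]] [0.20469724 0.59033246 0.23846885]
```

The two views agree. The rake is at (0.5445, 0.217) with its rows at 19°. The tray is at (0.557, -0.1375) with its x axis at 105°. Next I move above the rake, where the tool's y axis needs to turn from 71° to 109°.

>>> send_rows(targets=[[[-0.15,-0.08,0],[0,0,0]],[[-0.32,-0.175,0],[0,0,0]],[[-0.5,-0.27,0],[0,0,0]],[[-0.68,-0.37,0],[0,0,0]],[[-0.82,-0.445,0],[0,0,0]],[[-0.9,-0.49,0],[0,0,0]]], fingers=1)

```text
clock: 1.05
tool_pos: [0.4139, 0.3603, 0.2387]
eef_rot: [0.168, 0.986, -0.001, 0.001]
contact_force: [0.0, 0.5, 0.2]
opening: 1.001
finger_force: 0.0
```

>>> send_rows(targets=[[[-0.13,-0.07,0.03],[0,0,-0.04]],[[-0.28,-0.15,0.08],[0,0,-0.09]],[[-0.42,-0.23,0.14],[0,0,-0.14]],[[-0.53,-0.29,0.2],[0,0,-0.185]],[[-0.579,-0.315,0.228],[0,0,-0.212]],[[-0.579,-0.315,0.228],[0,0,-0.212]],[[-0.579,-0.315,0.228],[0,0,-0.212]]])

```text
clock: 1.92
tool_pos: [0.5442, 0.2184, 0.1708]
eef_rot: [-0.165, 0.986, 0.001, 0.0]
contact_force: [-0.2, -0.2, -0.1]
opening: 1.001
finger_force: 0.0
```

Run:
```python
from h import *
from scipy.spatial.transform import Rotation as R
s=get_state();w=snapshot('wrist')
M=R.from_quat(s['eef_rot']).as_matrix();print(s['clock'],s['tool_pos'],M.round(4).tolist())
print(w['fx'],w['cx'],w['cy'],np.round(w['T_tool_cam'],4).tolist())
cv2.imwrite('pics/w1.png',w['img'])
def tool2px(p):
    T=np.array(w['T_tool_cam']);c=T[:3,:3].T@(p-T[:3,3]);r=np.hypot(c[0],c[1]);t=np.arctan2(r,c[2])
    return c[0]/r*t*w['fx']+w['cx'],c[1]/r*t*w['fy']+w['cy']
# where corners of handle top expected
for z in(.118,):
  for dx,dy in((.012,.022),(.012,-.022),(-.012,-.022),(-.012,.022)):
    a=np.radians(109);p=np.array([.5445+dx*np.cos(a)-dy*np.sin(a),.2170+dx*np.sin(a)+dy*np.cos(a),z])
    print(np.round(tool2px(M.T@(p-s['tool_pos'])),1))
```

```text
1.925 [0.54423123 0.21840121 0.17076941] [[-0.9453, -0.3261, -0.0], [-0.3261, 0.9453, 0.0013], [-0.0004, 0.0013, -1.0]]
371.64829954431775 321.312401207258 243.37063451734946 [[-0.0003, -0.9673, -0.2536, 0.0657], [1.0, -0.0004, 0.0004, -0.0004], [-0.0005, -0.2536, 0.9673, -0.1456], [0.0, 0.0, 0.0, 1.0]]
[341.1 228.2]
[339.9 302.3]
[298.6 302.3]
[297.2 228.3]
```

View pics/w1.png

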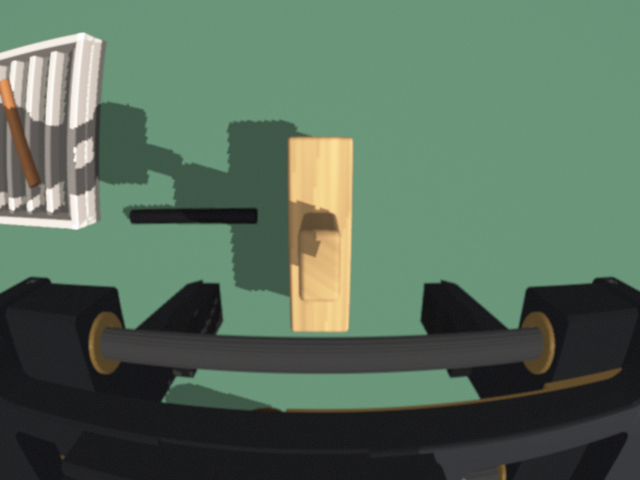

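The wrist view shows the handle top at about (300–340, 230–300), centred between the fingers and matching the prediction. I'll descend and grip.

>>> send_rows(targets=[[[0,0,0.07],[0,0,0]],[[0,0,0.17],[0,0,0]],[[0,0,0.26],[0,0,0]],[[0,0,0.32],[0,0,0]],[[0,0,0.335],[0,0,0]],[[0,0,0.335],[0,0,0]]], fingers=1)

```text
clock: 2.72
tool_pos: [0.5451, 0.2176, 0.0703]
eef_rot: [-0.165, 0.986, 0.0, 0.0]
contact_force: [0.3, 0.1, -0.1]
opening: 1.006
finger_force: 0.0
```

>>> send_rows(targets=[[[0,0,0],[0,0,0]],[[0,0,0],[0,0,0]],[[0,0,0],[0,0,0]],[[0,0,0],[0,0,0]],[[0,0,0],[0,0,0]],[[0,0,0],[0,0,0]],[[0,0,0],[0,0,0]],[[0,0,0],[0,0,0]]], fingers=0, newtons=50)

```text
clock: 3.72
tool_pos: [0.5448, 0.217, 0.0698]
eef_rot: [-0.165, 0.986, 0.0, -0.0]
contact_force: [0.0, -0.2, -0.4]
opening: 0.273
finger_force: 50.0
```

>>> send_rows(targets=[[[0,0,-0.06],[0,0,0]],[[0,0,-0.18],[0,0,0]],[[0,0,-0.32],[0,0,0]],[[0.02,-0.08,-0.42],[0,0,0]],[[0.06,-0.22,-0.48],[0,0,0]],[[0.1,-0.38,-0.5],[0,0,0]],[[0.14,-0.54,-0.5],[0,0,0]],[[0.17,-0.69,-0.5],[0,0,0]],[[0.19,-0.8,-0.5],[0,0,0]]])

```text
clock: 4.85
tool_pos: [0.5689, -0.0314, 0.2207]
eef_rot: [-0.164, 0.986, -0.001, -0.0]
contact_force: [-0.7, 0.2, -2.2]
opening: 0.266
finger_force: 50.0
```

>>> send_rows(targets=[[[0.03,-0.12,0],[0,0,0.004]],[[0.07,-0.27,0],[0,0,0.008]],[[0.11,-0.43,0],[0,0,0.012]],[[0.15,-0.59,0],[0,0,0.016]],[[0.18,-0.72,0],[0,0,0.02]],[[0.19,-0.796,0],[0,0,0.022]],[[0.19,-0.796,0],[0,0,0.022]],[[0.19,-0.796,0],[0,0,0.022]]])

```text
clock: 5.85
tool_pos: [0.5931, -0.2707, 0.2202]
eef_rot: [-0.132, 0.991, 0.001, 0.0]
contact_force: [-0.3, -0.1, -2.3]
opening: 0.267
finger_force: 50.0
```

Run:
```python
from h import *
from scipy.spatial.transform import Rotation as R
s=get_state()
M=R.from_quat(s['eef_rot']).as_matrix();print(s['clock'],s['tool_pos'],M.round(4).tolist(),s['opening'])
t=np.array([.557,-.1375]);a=np.radians(105);X=np.array([np.cos(a),np.sin(a)]);Y=np.array([-X[1],X[0]])
r=s['tool_pos'][:2]-t;print('tray xy',r@X,r@Y,'yaw',np.degrees(np.arctan2(M[1,1],M[0,1])))
o=np.zeros((480,800,3),np.uint8);A=snapshot('side')['img'][130:370,240:640];B=snapshot('top')['img'][100:340,260:660]
cv2.imwrite('pics/both.png',cv2.resize(np.vstack([A,B]),None,fx=1.25,fy=1.25,interpolation=cv2.INTER_CUBIC))
```

```text
5.85 [ 0.59311173 -0.27070767  0.22019106] [[-0.9651, -0.262, -0.0002], [-0.262, 0.9651, 0.0018], [-0.0003, 0.0018, -1.0]] 0.2666034445538639
tray xy -0.13801512985370137 -0.00040457044626815105 yaw 105.18724197483951Traceback (most recent call last):
  File "<stdin>", line 8, in <module>
    return _nx.concatenate(arrs, 0, dtype=dtype, casting=casting)
           ~~~~~~~~~~~~~~~^^^^^^^^^^^^^^^^^^^^^^^^^^^^^^^^^^^^^^^
ValueError: all the input array dimensions except for the concatenation axis must match exactly, but along dimension 1, the array at index 0 has size 400 and the array at index 1 has size 380
```

Pose check: the rake centre is at tray x = -138 mm, y ≈ 0, yaw 105.2°. I'll lower it so the tips are 26 mm above the table, then look.

>>> send_rows(targets=[[[0,0,0.06],[0,0,0]],[[0,0,0.16],[0,0,0]],[[0,0,0.27],[0,0,0]],[[0,0,0.36],[0,0,0]],[[0,0,0.405],[0,0,0]],[[0,0,0.413],[0,0,0]],[[0,0,0.413],[0,0,0]]])

```text
clock: 6.82
tool_pos: [0.5939, -0.2727, 0.0965]
eef_rot: [-0.131, 0.991, -0.0, 0.001]
contact_force: [-0.1, -0.6, -1.8]
opening: 0.267
finger_force: 50.0
```

Run:
```python
from h import *
s=get_state();print(s['clock'],s['tool_pos'],s['contact_force'])
A=snapshot('side')['img'][150:350,300:520];B=snapshot('top')['img'][100:300,280:500]
cv2.imwrite('pics/both.png',cv2.resize(np.hstack([A,B]),None,fx=1.8,fy=1.8,interpolation=cv2.INTER_CUBIC))
```

```text
6.825 [ 0.5938956  -0.27271274  0.09653111] [-0.14925827 -0.62202556 -1.82431418]
```

View pics/both.png

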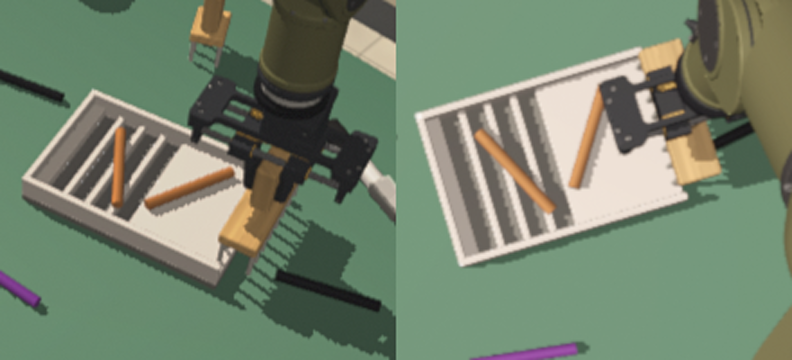

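The rake sits across the open end, parallel to the grooves, with both rods ahead of it. I'll start combing slowly.

>>> send_rows(targets=[[[0,0.01,0],[0,0,0]],[[0,0.03,0],[0,0,0]],[[0,0.05,0],[0,0,0]],[[0,0.07,0],[0,0,0]],[[0,0.09,0],[0,0,0]],[[0,0.11,0],[0,0,0]],[[0,0.13,0],[0,0,0]],[[0,0.15,0],[0,0,0]],[[0,0.17,0],[0,0,0]],[[0,0.19,0],[0,0,0]],[[0,0.21,0],[0,0,0]],[[0,0.23,0],[0,0,0]]])

```text
clock: 8.43
tool_pos: [0.5752, -0.2058, 0.0959]
eef_rot: [-0.131, 0.991, 0.0, 0.0]
contact_force: [-0.2, -0.4, -2.0]
opening: 0.268
finger_force: 50.0
```

>>> send_rows(targets=[[[0,0.02,0],[0,0,0]],[[0,0.04,0],[0,0,0]],[[0,0.06,0],[0,0,0]],[[0,0.08,0],[0,0,0]],[[0,0.1,0],[0,0,0]],[[0,0.12,0],[0,0,0]],[[0,0.14,0],[0,0,0]],[[0,0.16,0],[0,0,0]],[[0,0.18,0],[0,0,0]],[[0,0.2,0],[0,0,0]],[[0,0.22,0],[0,0,0]],[[0,0.22,0],[0,0,0]]])

```text
clock: 9.93
tool_pos: [0.5581, -0.1417, 0.096]
eef_rot: [-0.132, 0.991, 0.0, 0.0]
contact_force: [-0.7, 0.8, -2.1]
opening: 0.268
finger_force: 50.0
```

Run:
```python
from h import *
s=get_state();print(s['clock'],s['tool_pos'],s['contact_force'],s['eef_rot'])
A=snapshot('side')['img'][150:350,300:520];B=snapshot('top')['img'][100:300,280:500]
cv2.imwrite('pics/b2.png',cv2.resize(np.hstack([A,B]),None,fx=1.8,fy=1.8,interpolation=cv2.INTER_CUBIC))
```

```text
9.925 [ 0.55808715 -0.14166269  0.09595539] [-0.68472201  0.77298026 -2.13353526] [-1.31708255e-01  9.91288498e-01  2.23568440e-04  5.01655338e-07]
```

View pics/b2.png

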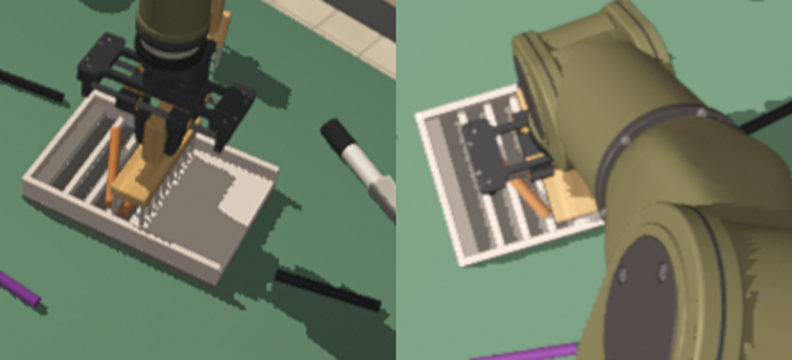

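Rod B has gone under the rake into the first groove, and rod A is starting to be pushed. I'll continue.

>>> send_rows(targets=[[[0,0.015,0],[0,0,0]],[[0,0.03,0],[0,0,0]],[[0,0.045,0],[0,0,0]],[[0,0.06,0],[0,0,0]],[[0,0.075,0],[0,0,0]],[[0,0.09,0],[0,0,0]],[[0,0.105,0],[0,0,0]],[[0,0.12,0],[0,0,0]],[[0,0.135,0],[0,0,0]],[[0,0.15,0],[0,0,0]],[[0,0.165,0],[0,0,0]],[[0,0.165,0],[0,0,0]]])

```text
clock: 11.52
tool_pos: [0.5452, -0.0941, 0.0959]
eef_rot: [-0.132, 0.991, 0.0, 0.0]
contact_force: [0.1, 0.3, -3.3]
opening: 0.269
finger_force: 50.0
```

Run:
```python
from h import *
s=get_state();print(s['clock'],s['tool_pos'],s['contact_force'],s['eef_rot'])
A=snapshot('side')['img'][190:310,300:460];B=snapshot('wrist')['img'][:360,:480]
cv2.imwrite('pics/b3.png',np.hstack([cv2.resize(A,(400,300),interpolation=cv2.INTER_CUBIC),cv2.resize(B,(400,300))]))
```

```text
11.525 [ 0.54522546 -0.09407117  0.09592908] [ 0.09220489  0.30012115 -3.28727246] [-1.31587981e-01  9.91304481e-01  1.68089549e-04  1.93439825e-05]
```

View pics/b3.png

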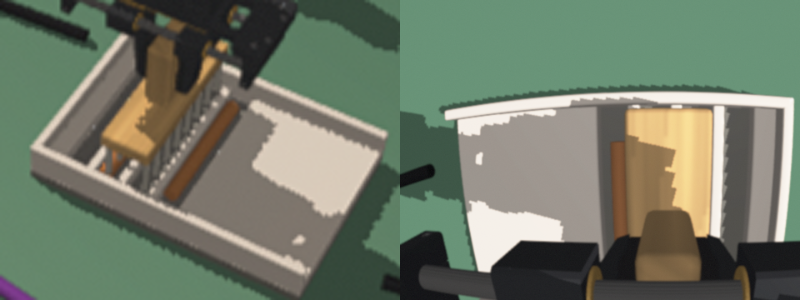

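Rod B lies in the first groove, parallel to it. Rod A is at or under the front row, so I'll finish the stroke.

>>> send_rows(targets=[[[0,0.015,0],[0,0,0]],[[0,0.03,0],[0,0,0]],[[0,0.045,0],[0,0,0]],[[0,0.06,0],[0,0,0]],[[0,0.075,0],[0,0,0]],[[0,0.09,0],[0,0,0]],[[0,0.105,0],[0,0,0]],[[0,0.12,0],[0,0,0]],[[0,0.13,0],[0,0,0]],[[0,0.13,0],[0,0,0]]])

```text
clock: 12.88
tool_pos: [0.5351, -0.0567, 0.0959]
eef_rot: [-0.131, 0.991, 0.0, 0.0]
contact_force: [0.3, -0.2, -2.3]
opening: 0.267
finger_force: 50.0
```

Run:
```python
from h import *
s=get_state();print(s['clock'],s['tool_pos'],s['contact_force'],s['eef_rot'])
A=snapshot('side')['img'][190:310,300:460];B=snapshot('wrist')['img'][:360,:480]
cv2.imwrite('pics/b4.png',np.hstack([cv2.resize(A,(400,300),interpolation=cv2.INTER_CUBIC),cv2.resize(B,(400,300))]))
```

```text
12.875 [ 0.5350927  -0.05666885  0.09591374] [ 0.30145873 -0.16360039 -2.30814194] [-1.31425887e-01  9.91325995e-01  8.31814596e-05  8.78230070e-06]
```

View pics/b4.png

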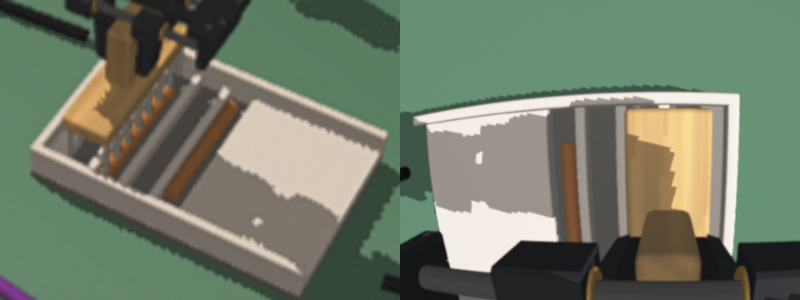

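Rod A lies in the third groove and rod B in the first, both parallel to the grooves. I'll lift straight up and take the rake back to its free spot.

>>> send_rows(targets=[[[0,0,-0.05],[0,0,0]],[[0,0,-0.16],[0,0,0]],[[0,0,-0.28],[0,0,0]],[[-0.02,0.06,-0.38],[0,0,0]],[[-0.06,0.2,-0.42],[0,0,0]],[[-0.11,0.36,-0.42],[0,0,0]],[[-0.16,0.52,-0.42],[0,0,0]],[[-0.21,0.68,-0.42],[0,0,0]],[[-0.25,0.81,-0.42],[0,0,0]],[[-0.269,0.872,-0.42],[0,0,0]],[[-0.269,0.872,-0.42],[0,0,0]],[[-0.269,0.872,-0.42],[0,0,0]]])

```text
clock: 14.48
tool_pos: [0.5453, 0.2136, 0.2218]
eef_rot: [-0.13, 0.992, -0.001, -0.0]
contact_force: [0.4, -1.0, -2.7]
opening: 0.266
finger_force: 50.0
```

>>> send_rows(targets=[[[0,0,0.08],[0,0,0]],[[0,0,0.18],[0,0,0]],[[0,0,0.29],[0,0,0]],[[0,0,0.39],[0,0,0]],[[0,0,0.455],[0,0,0]],[[0,0,0.485],[0,0,0]],[[0,0,0.495],[0,0,0]],[[0,0,0.5],[0,0,0]],[[0,0,0.505],[0,0,0]],[[0,0,0.506],[0,0,0]],[[0,0,0.506],[0,0,0]]])

```text
clock: 15.85
tool_pos: [0.5451, 0.2167, 0.0704]
eef_rot: [-0.131, 0.991, 0.0, 0.0]
contact_force: [0.7, 0.1, -2.8]
opening: 0.271
finger_force: 50.0
```

>>> send_rows(targets=[[[0,0,0.001],[0,0,0]],[[0,0,0.002],[0,0,0]],[[0,0,0.002],[0,0,0]]])

```text
clock: 16.23
tool_pos: [0.5451, 0.2167, 0.0698]
eef_rot: [-0.131, 0.991, 0.0, 0.0]
contact_force: [-1.5, -0.4, 0.6]
opening: 0.268
finger_force: 50.0
```

>>> send_rows(targets=[[[0,0,0],[0,0,0]],[[0,0,0],[0,0,0]],[[0,0,0],[0,0,0]],[[0,0,0],[0,0,0]],[[0,0,0],[0,0,0]],[[0,0,0],[0,0,0]],[[0,0,0],[0,0,0]],[[0,0,0],[0,0,0]]], fingers=1)

```text
clock: 17.23
tool_pos: [0.545, 0.2166, 0.0695]
eef_rot: [-0.131, 0.991, 0.0, 0.0]
contact_force: [0.8, 0.2, 0.1]
opening: 1.001
finger_force: 0.0
```

>>> send_rows(targets=[[[0,0,-0.04],[0,0,0]],[[0,0,-0.12],[0,0,0]],[[0,0,-0.24],[0,0,0]],[[0,0,-0.38],[0,0,0]],[[0,0,-0.52],[0,0,0]],[[0,0.12,-0.6],[0,0,0]],[[0,0.3,-0.6],[0,0,0]],[[0,0.45,-0.6],[0,0,0]],[[0,0.5,-0.6],[0,0,0]],[[0,0.5,-0.6],[0,0,0]]])

```text
clock: 18.48
tool_pos: [0.5057, 0.3615, 0.2498]
eef_rot: [-0.132, 0.991, -0.0, 0.0]
contact_force: [0.5, -0.6, -0.0]
opening: 1.0
finger_force: 0.0
```

Run:
```python
from h import *
s=get_state();print(s['clock'],s['tool_pos'],s['contact_force'],s['opening'])
A=snapshot('side')['img'][120:320,220:480];B=snapshot('top')['img'][100:300,140:460]
cv2.imwrite('pics/b5.png',np.hstack([cv2.resize(A,(364,280),interpolation=cv2.INTER_CUBIC),cv2.resize(B,(436,280))]))
```

```text
18.475 [0.50570227 0.36154854 0.24977047] [ 0.53639571 -0.63668132 -0.03907572] 1.0003251233817538
```

View pics/b5.png

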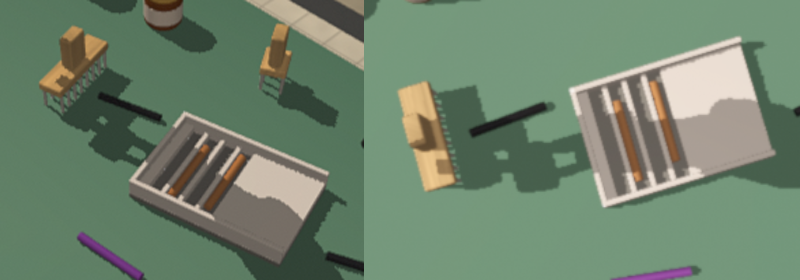

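The rake stands upright on its tines at (428,135), well clear of the tray. Both rods lie in grooves, at (627,140) and (664,120), and the look-alikes haven't moved. I'm handing it in.

```bash
python3 -c "
from plant import *
print(finish_job())"
```

```text
the job is handed in; nothing more can be done
None
```

I combed both rods into the grooves, where they lie parallel, stood the rake upright on its tines clear of the tray, and handed the job in at about 18.5 s; the judging result was not shown.

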